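# Set the paper stop of a hole punch to its marked notch

### The job

Set the sliding paper stop of the hole punch to the size marked by the green tab: with the fingertips, push the upright white stop along its rail towards the punch until it clicks into the notch beside the green tab, do not run it past that notch, and then take the hand away. Only push the stop, do not pinch it, and leave the staple box, eraser and glue stick where they are.

Things in the scene. Friction and masses are not known exactly. Their poses are not given: they have to be found in the camera images.
- rail: Fixed rail of the hole punch: black base plate 98 x 220 x 4 mm, aluminium bar 16 mm wide along it, top 14 mm high, end caps 22 mm high. Origin on the desk under the middle of the bar; y runs along the bar to the punch, x across it away from the robot, z up. The punch (red lever, 64 mm high) is fixed to it and begins at y = 113 mm; nothing stands at the other end.
- stop (a joint): Travel of the stop along the rail's +y, 0 to 0.155 m; at 0 its middle is at rail y = -85 mm; starts at 0 to 0.03. Notches at 0.055, 0.090 and 0.125, each between two ridges with crests 7 mm before and after it. Sliding takes under 1 N, climbing a crest about 5 to 10 N; then the force dips and the stop jumps forward into the notch by itself. Notches before the green one must be pushed through.
- stop_pointer (a point): Tip of the small red pointer on the robot's (-x) side of the stop, in the stop's middle plane, 10 mm above the desk. It stands beside a tab (same y in the rail's frame) when the stop sits in that notch.
- stop_push (a point): Middle of the stop's back face (away from the punch, normal along the rail's -y), 38 mm above the desk, over the bar: push here. The stop is an upright white wing 90 mm across the rail (48 mm of it on the robot's side), 20 mm thick, top 50 mm above the desk. A grey foot 34 mm wide, up to 21 mm above the desk, sticks out 5 mm from each face.
- punch: Two-hole punch at the rail's +y end, 96 x 108 x 64 mm, black base, red lever; fixed. Origin under its middle, axes as the rail's. Nothing to do on it.
- tab_green: Green index tab, 10 x 12 x 7 mm, fixed on the base plate at its robot-side edge, 61 mm from the bar's middle, exactly beside its notch. Marks the wanted notch. Origin: middle of its underside, 4 mm above the desk; axes as the rail's. Which of the three notches it marks varies.
- tab_blue: Blue index tab, same shape, beside another notch (35 mm apart). Not wanted.
- tab_white: White index tab, same shape, beside the remaining notch. Not wanted.
- staple_box: Loose red box, 40 x 62 x 20 mm, on the desk on the robot's side of the rail; origin under its middle. Leave alone.
- eraser: Loose eraser in a blue sleeve, 21 x 52 x 13 mm, beside the staple box; origin under its middle. Leave alone.
- glue_stick: Loose upright glue stick with a red cap, 25 mm thick, 86 mm high, beside the eraser; origin under its middle. Leave alone.

How it is judged:
By the outcome, as a careful person would: the job done as asked, in the order asked, and still so for the second after the job is handed in, with the robot touching nothing.
It also fails if it takes over 42 s, if anything falls off the work surface, if the arm or the gripper's body presses on something with over 40 N, if the wrist force passes 120 N, or if a joint passes its speed limit or range.

### The arm

A 6-joint arm with a two-finger parallel gripper is mounted at the origin on the work surface; the furniture and walls round the work are solid. World frame = base frame: x ahead of the robot, y to its left, z up, the work surface at z = 0. Lengths are in mm, angles in degrees, forces in N, time in s.
With the tool pointing down it reaches from about 300 to 850 mm from the base axis. Payload 4.2 kg.
Tool frame: the origin (TCP) lies at the very end of the fingers, on their centre line; the grasp point (between the pads) lies 19 mm behind it; z points along the fingers, y is the line along which they close (so a half turn about z gives the same grasp; the last joint's range is limited). The gripper opens to 91 mm and grips with 3 to 60 N. Pads are 32 mm wide; open, the fingers measure 118 mm over their backs; the gripper's body (76 mm by 178 mm) begins 60 mm behind the grasp point.
Start: joints at [-70.245, 18.312, 89.639, -0, 72.044, -1.146], TCP at [205.143, -537.178, 213.976] pointing down, gripper open.
Joint ranges: [-177.97, 177.97], [-48.28, 115.42], [12.27, 149.76], [-77.06, 257.06], [2.81, 150.46], [-146.56, 146.56]. Speed limits (degrees/s): [147.25, 147.25, 180, 180, 180, 180].

### API

Orientations are given as [roll, pitch, yaw] about the fixed x, y, z axes, in that order (R = Rz(yaw) Ry(pitch) Rx(roll)).
In Python, from workcell import * gives the robot as it stands.
- The arm moves only by the tool move_arm, never from a script. Its argument "motion" is a list of rows, each a list of 3 entries, a list of its own where there are three numbers: the finger opening in mm, from 0 to 91.2, then the shift along the world's x, y, z in units of 25 mm (1.0 is 25 mm), then the turn, a rotation vector about the world's x, y, z in units of 4 degrees (1.0 is 4 degrees). In form: [[grip, [x, y, z], [ax, ay, az]], ...]. A call has 1 to 20 rows; each row shifts and turns the commanded pose from where the row before left it; what a row does not reach is not made up. A row lasts 1/12 s, in which the tool goes at most 41.7 mm and 7.16 degrees, less where a joint would pass 70% of its speed; a pose out of reach is approached as far as the arm can. A call with a number of a shift or a turn outside -1 to 1 is refused whole. A call with a gripper value outside its range is refused whole. The fingers move at their own pace and stop on an object; "grip_force" is the grip in N (left out, the last holds). Time passes only in rows, so rows that do not move let the fingers close. It gives the time, the measured TCP pose, the force, the opening and the grip force at its end, in the units of the state.
- state(): the state, without advancing time (a new reading comes with each control period).
- grab_frame(name): name is "side" or "top"; returns the picture (420x560x3 uint8, blue, green, red); there is no depth.
- camera_info(name): a dict with "fx", "fy", "cx", "cy" (pixels), "rvec" (rotation vector, rad) and "tvec" (3), from world to camera coordinates, as OpenCV has them. Camera axes: x right, y down, z forward; pixel columns grow to the right and rows downward; lengths in mm; the calibration is good to about 2 mm. A picture is of the moment at which its call begins. camera_info takes no time and is no camera call.
- job_done(): hands the job in; it is judged then, once.
The state is a dict: "time_s": time; "qpos": joint angles; "qvel": joint speeds; "effort": joint torques, N m; "ee_pos": TCP position; "ee_rot": TCP orientation; "force": force on the tool from outside, world axes, zero at the start; "torque": the same for the moment, N m; "gripper_width": finger opening in mm; "gripper_force": force on a finger pad.
Only numpy, scipy, OpenCV 4.12 (cv2) and the standard library are available. Lean on these libraries where they do the work, as an engineer would, in place of code of your own. Each camera call takes 0.05 s, during which the arm holds its last target. There are 200 camera calls.

## Working session

There is one attempt and no reset: what is moved stays moved. The work goes in short steps, Python scripts to look and compute and a tool call to move; the robot and the scene stay as the last step left them, time stands still between calls to the robot, and variables do not carry over. Pictures are saved under pics/ and viewed, at most 10 in all, crops included, and the job is handed in when it is done.

Besides the shell and the picture viewer there is one more tool, called after "Call:" in YAML: its name, and indented under it one key for each argument. move_arm: Moves the arm, as the interface text tells. Shifts and turns lie within -1 to 1; 1 stands for 25 mm of shift or 4 degrees of turn. Its arguments: {"type":"object","properties":{"motion":{"type":"array","items":{"type":"array"}},"grip_force":{"type":"number"}},"required":["motion"]}

```bash
mkdir -p pics
python3 - <<'E'
from workcell import *
import cv2
for n in("side","top"):
    cv2.imwrite(f"pics/{n}0.png",grab_frame(n)); print(n,camera_info(n))
s=state();print(s["time_s"],s["ee_pos"],s["ee_rot"],s["force"])
E
```

```text
side {'fx': 523.3963714054262, 'fy': 523.3963714054262, 'cx': 288.1713649125554, 'cy': 211.86212510937116, 'rvec': array([ 0.2785809 , -2.8149682 ,  1.20882052]), 'tvec': array([491.36798807,  -6.22518145, 938.39373994])}
top {'fx': 456.43575240818456, 'fy': 456.43575240818456, 'cx': 279.3990071301815, 'cy': 218.5843267228849, 'rvec': array([ 2.16708847, -2.13287136,  0.15250416]), 'tvec': array([148.2410969 , 465.4882763 , 826.90787304])}
0.1 [ 205.0099691  -536.73821099  213.20268337] [-1.79910637e+02 -3.68208328e-03  2.09012473e+01] [-0.48611468 -0.04213166  0.71331962]
```

View pics/top0.png

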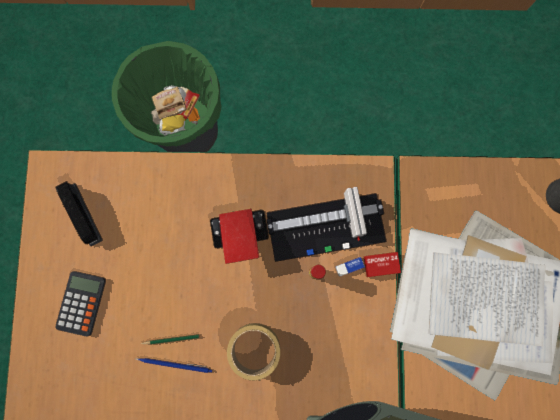

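View pics/side0.png

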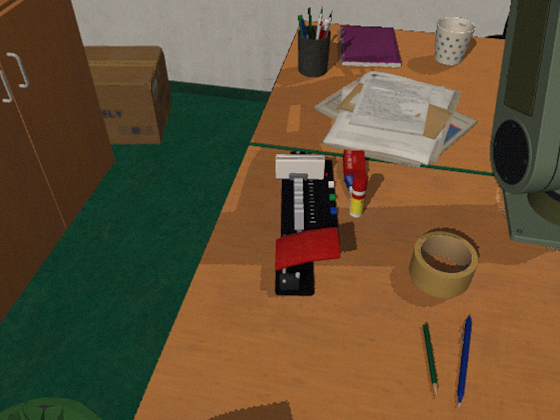

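The top view shows the punch at left (240,235), the stop at (355,212), the tabs at about blue (310,252), green (328,249) and white (346,246), with the glue stick, eraser and staple box below. I'll enlarge that area.

Run:
```python
import cv2
a=cv2.imread("pics/top0.png")[175:295,255:415]
cv2.imwrite("pics/c1.png",cv2.resize(a,None,fx=5,fy=5,interpolation=cv2.INTER_CUBIC))
a=cv2.imread("pics/side0.png")[140:260,260:380]
cv2.imwrite("pics/c2.png",cv2.resize(a,None,fx=5,fy=5,interpolation=cv2.INTER_CUBIC))
```

```text
(no output)
```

View pics/c1.png

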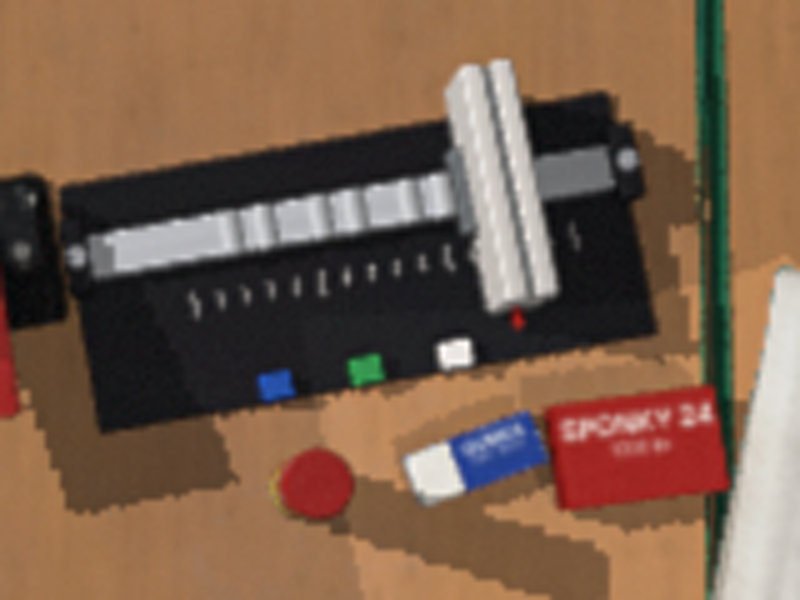

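View pics/c2.png

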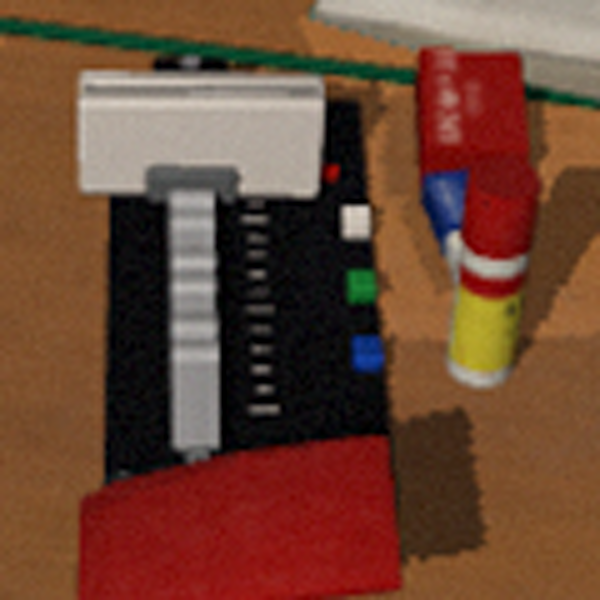

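```bash
cat > h.py <<'E'
import numpy as np,cv2
from workcell import *
def proj(n,P):
    c=camera_info(n);K=np.array([[c['fx'],0,c['cx']],[0,c['fy'],c['cy']],[0,0,1]])
    return cv2.projectPoints(np.float64(P).reshape(-1,3),c['rvec'],c['tvec'],K,None)[0][:,0]
def r2w(p,P):
    c,s=np.cos(p[2]),np.sin(p[2]);P=np.atleast_2d(P)
    return np.c_[p[0]+c*P[:,0]-s*P[:,1],p[1]+s*P[:,0]+c*P[:,1],P[:,2]]
def c1(u):return (np.float64(u)+.5)/5-.5+[255,175]
def c2(u):return (np.float64(u)+.5)/5-.5+[260,140]
E
python3 - <<'E'
from h import *
from scipy.optimize import least_squares
tabs=[[-61,-30,11],[-61,5,11],[-61,40,11]]
A=c1([[455,350],[366,366],[276,383],[62,188],[607,93],[655,330],[103,432],[517,318]])
B=c2([[355,216],[361,281],[367,348],[332,173]])
def f(p,full=False):
    a=p[3]
    P=tabs+[[98-a,110,4],[98-a,-110,4],[-a,-110,4],[-a,110,4],[-p[5],p[4]-85,10]]
    e=np.r_[(proj("top",r2w(p,P))-A),(proj("side",r2w(p,tabs+[[-p[5],p[4]-85,10]]))-B)]
    return e if full else e.ravel()
best=min((least_squares(f,[x0,-350,y,66,15,52],loss='soft_l1') for y in(-.3,0,.3,2,-2) for x0 in(400,550)),key=lambda r:r.cost)
p=best.x;print(p,np.degrees(p[2]),best.cost);print(f(p,1).round(2))
d=p[4]
print("push pt",r2w(p,[0,d-95,38]),"dir",r2w([0,0,p[2]],[0,1,0]))
for z,nm in((0,"glue"),):
    pass
# cap check: stop top corners
q=np.array([[x,d-85+y,50] for x in(-48,42) for y in(-10,10)])
print(((proj("top",r2w(p,q))-[255,175]+.5)*5-.5).round())
print(((proj("side",r2w(p,q))-[260,140]+.5)*5-.5).round())
E
```

```text
Traceback (most recent call last):
  File "h.py", line 4, in proj
    c=camera_info(n);K=np.array([[c['fx'],0,c['cx']],[0,c['fy'],c['cy']],[0,0,1]])
ValueError: time passes only in moves, steps and waits
```

```bash
sed -i 's/c=camera_info(n);/c=CI[n];/; s/^def proj/CI={n:camera_info(n) for n in ("side","top")}\ndef proj/' h.py
cat > fit.py <<'E'
from h import *
from scipy.optimize import least_squares
tabs=[[-61,-30,11],[-61,5,11],[-61,40,11]]
A=c1([[455,350],[366,366],[276,383],[62,188],[607,93],[655,330],[103,432],[517,318]])
B=c2([[355,216],[361,281],[367,348],[332,173]])
def f(p,full=False):
    a=p[3]
    P=tabs+[[98-a,110,4],[98-a,-110,4],[-a,-110,4],[-a,110,4],[-p[5],p[4]-85,10]]
    e=np.r_[(proj("top",r2w(p,P))-A),(proj("side",r2w(p,tabs+[[-p[5],p[4]-85,10]]))-B)]
    return e if full else e.ravel()
best=min((least_squares(f,[x0,-350,y,66,15,52],loss='soft_l1') for y in(-.3,0,.3) for x0 in(400,550)),key=lambda r:r.cost)
p=best.x;print(p,np.degrees(p[2]),best.cost);print(f(p,1).round(2))
d=p[4]
print("push pt",r2w(p,[0,d-95,38]),"dir",r2w([0,0,p[2]],[0,1,0]))
q=np.array([[x,d-85+y,50] for x in(-48,42) for y in(-10,10)])
print(((proj("top",r2w(p,q))-[255,175]+.5)*5-.5).round())
print(((proj("side",r2w(p,q))-[260,140]+.5)*5-.5).round())
E
python3 fit.py
```

```text
[470.69647787  68.82065379  -6.0909916   67.15824132  29.21388359
  53.32310659] -348.9881115280778 3.818815136588012
[[ 0.18  0.66]
 [ 0.04  0.66]
 [ 0.05  0.47]
 [-1.39 -0.4 ]
 [ 0.08 -0.8 ]
 [ 0.85  0.84]
 [-0.84  0.47]
 [ 0.08  0.82]
 [-0.5  -0.07]
 [-0.57 -0.42]
 [-0.58 -0.48]
 [-0.8   0.01]]
push pt [[483.26245975   4.24581959  38.        ]] dir [[-0.19101267  0.98158757  0.        ]]
[[560. 293.]
 [507. 302.]
 [511.  56.]
 [459.  65.]]
[[319.  72.]
 [321. 105.]
 [ 74.  69.]
 [ 73. 103.]]
```

Run:
```python
from h import *
P=[[0,0,0],[0,0,300],[205,-537,214],[350,-290,214],[493,-44,214],[493,-44,0],[250,-100,0],[250,0,0]]
for n in CI: print(n,proj(n,P).round().tolist())
```

```text
side [[562.0, 208.0], [642.0, 52.0], [461.0, -29.0], [391.0, 8.0], [299.0, 58.0], [296.0, 159.0], [421.0, 157.0], [421.0, 190.0]]
top [[361.0, 476.0], [408.0, 584.0], [768.0, 390.0], [585.0, 283.0], [413.0, 184.0], [381.0, 207.0], [413.0, 335.0], [360.0, 334.0]]
```

The tabs, top corners and stop fit well: rail at about (471, 69), yaw 11°, stop travel about 29 mm. Green marks the middle notch (0.090). Now moving the closed hand to behind the stop.

Call:
move_arm:
  motion:
    - [0,[0.576,0.986,0],[0,0,-0.124]]
    - [0,[0.576,0.986,0],[0,0,-0.124]]
    - [0,[0.576,0.986,0],[0,0,-0.124]]
    - [0,[0.576,0.986,0],[0,0,-0.124]]
    - [0,[0.576,0.986,0],[0,0,-0.124]]
    - [0,[0.576,0.986,0],[0,0,-0.124]]
    - [0,[0.576,0.986,0],[0,0,-0.124]]
    - [0,[0.576,0.986,0],[0,0,-0.124]]
    - [0,[0.576,0.986,0],[0,0,-0.124]]
    - [0,[0.576,0.986,0],[0,0,-0.124]]
    - [0,[0.576,0.986,0],[0,0,-0.124]]
    - [0,[0.576,0.986,0],[0,0,-0.124]]
    - [0,[0.576,0.986,0],[0,0,-0.124]]
    - [0,[0.576,0.986,0],[0,0,-0.124]]
    - [0,[0.576,0.986,0],[0,0,-0.124]]
    - [0,[0.576,0.986,0],[0,0,-0.124]]
    - [0,[0.576,0.986,0],[0,0,-0.124]]
    - [0,[0.576,0.986,0],[0,0,-0.124]]
    - [0,[0.576,0.986,0],[0,0,-0.124]]
    - [0,[0.576,0.986,0],[0,0,-0.124]]

```text
time_s: 1.77
ee_pos: [493.3, -42.8, 213.6]
ee_rot: [-180.0, 0.0, 11.0]
force: [0.0, -0.6, 0.3]
gripper_width: 0.5
gripper_force: 0.0
```

Call:
move_arm:
  motion:
    - [0,[0,0,-1],[0,0,0]]
    - [0,[0,0,-1],[0,0,0]]
    - [0,[0,0,-1],[0,0,0]]
    - [0,[0,0,-1],[0,0,0]]
    - [0,[0,0,-1],[0,0,0]]
    - [0,[0,0,-1],[0,0,0]]
    - [0,[0,0,-0.8],[0,0,0]]
    - [0,[0,0,-0.5],[0,0,0]]
    - [0,[0,0,0],[0,0,0]]
    - [0,[0,0,0],[0,0,0]]

```text
time_s: 2.6
ee_pos: [492.7, -44.1, 31.0]
ee_rot: [-180.0, 0.1, 11.0]
force: [0.3, 0.1, -0.3]
gripper_width: 0.3
gripper_force: 0.0
```

Run:
```python
from h import *
a=grab_frame("top")[175:295,255:415]
b=grab_frame("side")[140:260,260:380]
a=cv2.resize(a,(440,330),interpolation=3);b=cv2.resize(b,(330,330),interpolation=3)
cv2.imwrite("pics/c3.png",np.hstack([a,b]));print(state()["ee_pos"],state()["force"])
```

```text
[493.90049425 -44.24737017  32.27387775] [ 0.51923535 -0.23876649  0.46159292]
```

View pics/c3.png

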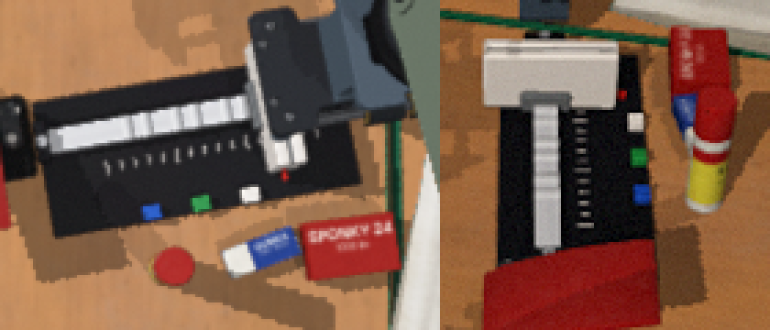

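Call:
move_arm:
  motion:
    - [0,[-0.038,0.196,0],[0,0,0]]
    - [0,[-0.038,0.196,0],[0,0,0]]
    - [0,[-0.038,0.196,0],[0,0,0]]
    - [0,[-0.038,0.196,0],[0,0,0]]
    - [0,[-0.038,0.196,0],[0,0,0]]
    - [0,[-0.038,0.196,0],[0,0,0]]
    - [0,[-0.019,0.098,0],[0,0,0]]
    - [0,[-0.019,0.098,0],[0,0,0]]
    - [0,[-0.019,0.098,0],[0,0,0]]
    - [0,[-0.019,0.098,0],[0,0,0]]
    - [0,[-0.019,0.098,0],[0,0,0]]
    - [0,[-0.019,0.098,0],[0,0,0]]
    - [0,[0,0,0],[0,0,0]]

```text
time_s: 3.78
ee_pos: [484.5, 0.2, 31.5]
ee_rot: [-180.0, -0.0, 11.0]
force: [-0.4, 0.3, 0.2]
gripper_width: 0.2
gripper_force: 0.2
```

```bash
cat > track.py <<'E'
from h import *
from scipy.optimize import minimize_scalar
p=[470.697,68.821,-6.0909916+2*np.pi]
for n in CI:
    im=grab_frame(n)
    b,g,r=[im[...,i].astype(float) for i in range(3)]
    w=np.clip(r-np.maximum(g,b)-60,0,None)
    # keep only pixels near the pointer's line of travel (rail x -53, z 10)
    ds=np.arange(0,156,.25); L=proj(n,r2w(p,[[-52,d-85,10] for d in ds]))
    yy,xx=np.nonzero(w); Q=np.c_[xx,yy]
    D=np.linalg.norm(Q[:,None]-L[None],axis=2); k=D.min(1)<2.0
    dd=ds[D.argmin(1)]; ww=w[yy,xx]
    print(n,"d=",round(np.average(dd[k],weights=ww[k]),1) if k.any() else None,k.sum(),np.ptp(dd[k]) if k.any() else 0)
s=state();print(s["time_s"],s["ee_pos"].round(1),s["force"].round(1))
E
python3 track.py
```

```text
side d= 34.1 6 6.0
top d= 34.4 8 4.25
3.8833 [4.846e+02 2.000e-01 3.150e+01] [-0.5 -0.5  0.8]
```

Call:
move_arm:
  motion:
    - [0,[-0.019,0.098,0],[0,0,0]]
    - [0,[-0.019,0.098,0],[0,0,0]]
    - [0,[-0.019,0.098,0],[0,0,0]]
    - [0,[-0.019,0.098,0],[0,0,0]]
    - [0,[-0.019,0.098,0],[0,0,0]]
    - [0,[-0.019,0.098,0],[0,0,0]]
    - [0,[-0.019,0.098,0],[0,0,0]]
    - [0,[-0.019,0.098,0],[0,0,0]]
    - [0,[-0.019,0.098,0],[0,0,0]]
    - [0,[-0.019,0.098,0],[0,0,0]]
    - [0,[-0.019,0.098,0],[0,0,0]]
    - [0,[-0.019,0.098,0],[0,0,0]]
    - [0,[-0.019,0.098,0],[0,0,0]]
    - [0,[-0.019,0.098,0],[0,0,0]]
    - [0,[0,0,0],[0,0,0]]
    - [0,[0,0,0],[0,0,0]]

```text
time_s: 5.22
ee_pos: [477.7, 34.8, 31.4]
ee_rot: [-180.0, 0.0, 11.0]
force: [0.4, 0.5, 0.7]
gripper_width: 0.6
gripper_force: 0.0
```

```bash
python3 track.py
```

```text
side d= 69.4 7 8.5
top d= 69.7 6 3.75
5.3167 [477.8  34.6  31.4] [ 0.1 -0.4 -0.2]
```

Call:
move_arm:
  motion:
    - [0,[-0.0152,0.0784,0],[0,0,0]]
    - [0,[-0.0152,0.0784,0],[0,0,0]]
    - [0,[-0.0152,0.0784,0],[0,0,0]]
    - [0,[-0.0152,0.0784,0],[0,0,0]]
    - [0,[-0.0152,0.0784,0],[0,0,0]]
    - [0,[0,0,0],[0,0,0]]

```text
time_s: 5.82
ee_pos: [476.1, 43.7, 31.5]
ee_rot: [179.9, -0.0, 11.0]
force: [0.5, -4.5, -0.5]
gripper_width: 0.3
gripper_force: 2.3
```

Call:
move_arm:
  motion:
    - [0,[-0.0076,0.0392,0],[0,0,0]]
    - [0,[-0.0076,0.0392,0],[0,0,0]]
    - [0,[0,0,0],[0,0,0]]

```text
time_s: 6.07
ee_pos: [475.7, 45.8, 31.5]
ee_rot: [180.0, 0.0, 11.0]
force: [0.9, -3.7, -1.0]
gripper_width: 0.7
gripper_force: 2.1
```

```bash
python3 track.py
```

```text
side d= 79.5 5 5.75
top d= 80.7 7 3.0
6.1667 [475.7  45.9  31.5] [ 1.2 -4.5 -0.5]
```

Call:
move_arm:
  motion:
    - [0,[-0.0076,0.0392,0],[0,0,0]]
    - [0,[0,0,0],[0,0,0]]
    - [0,[0,0,0],[0,0,0]]

```text
time_s: 6.42
ee_pos: [475.3, 47.5, 31.5]
ee_rot: [-179.9, 0.0, 11.0]
force: [-0.7, -1.2, 0.0]
gripper_width: 0.4
gripper_force: 0.2
```

Call:
move_arm:
  motion:
    - [0,[-0.0076,0.0392,0],[0,0,0]]
    - [0,[0,0,0],[0,0,0]]
    - [0,[0,0,0],[0,0,0]]

```text
time_s: 6.67
ee_pos: [475.2, 48.4, 31.5]
ee_rot: [-180.0, 0.0, 11.0]
force: [-0.8, -0.3, 0.8]
gripper_width: 0.4
gripper_force: 0.0
```

```bash
python3 track.py
```

```text
side d= 83.5 9 8.75
top d= 83.8 8 4.0
6.7667 [475.2  48.2  31.5] [-0.9 -0.1 -0.4]
```

Call:
move_arm:
  motion:
    - [0,[-0.0076,0.0392,0],[0,0,0]]
    - [0,[0,0,0],[0,0,0]]
    - [0,[0,0,0],[0,0,0]]

```text
time_s: 7.02
ee_pos: [475.1, 49.0, 31.5]
ee_rot: [180.0, 0.0, 11.0]
force: [0.5, -0.8, -0.2]
gripper_width: 0.5
gripper_force: 0.0
```

```bash
python3 track.py
```

```text
side d= 85.7 9 8.5
top d= 85.1 6 2.25
7.1167 [475.1  49.   31.5] [ 0.3 -0.1  0. ]
```

Call:
move_arm:
  motion:
    - [0,[-0.0076,0.0392,0],[0,0,0]]
    - [0,[-0.0076,0.0392,0],[0,0,0]]
    - [0,[0,0,0],[0,0,0]]
    - [0,[0,0,0],[0,0,0]]

```text
time_s: 7.45
ee_pos: [474.7, 51.0, 31.5]
ee_rot: [180.0, 0.0, 11.0]
force: [-0.0, 0.1, 1.0]
gripper_width: 0.6
gripper_force: 0.0
```

```bash
python3 track.py
```

```text
side d= 88.8 12 8.5
top d= 89.8 8 3.75
7.55 [474.7  50.9  31.5] [-0.3  0.  -0.4]
```

The stop is about 3.5 mm ahead of the fingers, so it has jumped into the notch. Backing off and lifting.

Call:
move_arm:
  motion:
    - [0,[0.038,-0.196,0],[0,0,0]]
    - [0,[0.076,-0.392,0],[0,0,0]]
    - [0,[0.152,-0.784,0],[0,0,0]]
    - [0,[0.152,-0.784,0],[0,0,0]]
    - [0,[0,0,0.5],[0,0,0]]
    - [0,[0,0,1],[0,0,0]]
    - [0,[0,0,1],[0,0,0]]
    - [0,[0,0,1],[0,0,0]]
    - [0,[0,0,1],[0,0,0]]
    - [0,[0,0,1],[0,0,0]]
    - [0,[0,-1,0.5],[0,0,0]]
    - [0,[0,-1,0],[0,0,0]]
    - [0,[0,-1,0],[0,0,0]]
    - [0,[0,-1,0],[0,0,0]]
    - [0,[0,-1,0],[0,0,0]]
    - [0,[0,-1,0],[0,0,0]]
    - [0,[0,0,0],[0,0,0]]
    - [0,[0,0,0],[0,0,0]]

```text
time_s: 9.05
ee_pos: [484.8, -154.6, 181.3]
ee_rot: [-180.0, 0.0, 10.8]
force: [-0.7, 0.5, 0.1]
gripper_width: 0.4
gripper_force: 0.0
```

```bash
python3 track.py
python3 - <<'E'
from h import *
a=grab_frame("top")[175:295,255:415]
b=grab_frame("side")[140:260,260:380]
a=cv2.resize(a,(440,330),interpolation=3);b=cv2.resize(b,(330,330),interpolation=3)
cv2.imwrite("pics/c4.png",np.hstack([a,b]))
E
```

```text
side d= 88.9 11 8.5
top d= 89.8 8 3.75
9.15 [ 484.8 -153.   181.3] [-0.9 -0.1 -0.5]
```

View pics/c4.png

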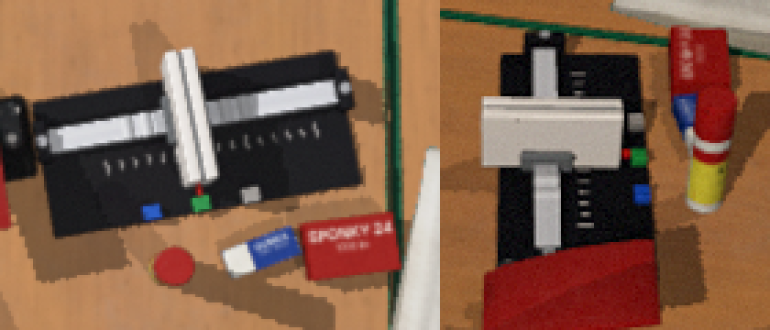

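The red pointer, at (200,190) in the top view and (627,155) in the side view, stands right beside the green tab. The other objects haven't moved and the hand is clear.

```bash
python3 -c "
from workcell import *
print(job_done())"
```

```text
the job is handed in; nothing more can be done
None
```

The stop sits in the notch beside the green tab (measured travel about 89.5 mm, notch at 90 mm), nothing else was moved, the hand is clear, and the job was handed in at about 9 s; no verdict was shown.

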